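# Close the coolant tank's filler cap

### The job

Put the black filler cap back on the neck of the coolant tank: set it level on the neck, turn it gently backwards (anticlockwise from above) until its lugs drop into the gaps of the thread, then screw it down clockwise to the stop and let go. Never press or turn hard while cap and neck touch, and leave the other things on the bench where they are.

Things in the scene. Friction and masses are not known exactly. Their poses are not given: they have to be found in the camera images.
- cap_mid (a point): Black plastic filler cap, 140 g, loose on the bench, open side down. Point on its axis half-way up its 45 mm height; z up, x along the grip bar. A round skirt 58 mm across and 25 mm high carries a straight grip bar 50 mm long (x), 16 mm wide (y), 20 mm high, from 2.5 to 22.5 mm above the point.
- cap_foot (a point): Centre of the cap's lower edge, 22.5 mm below its mid-point, same axes. The skirt is hollow from below, 52 mm wide inside and 21 mm deep. At its very bottom four lugs, 4 mm high and 7 mm wide, stand inwards to 20.5 mm from the axis, at 45, 135, 225 and 315 degrees from x.
- neck_rim (a point): Centre of the steel rim of the filler neck, 33 mm above the tank's flat top, z up; x and y are the tank's and do not tell how the thread is turned. A post 38 mm across, its top 4 mm tapered to 31 mm. In the mouth a sprung rubber plate, 26 mm across, stands 5 mm above the rim and yields 4 mm at about 11 N.
- neck_thread (a point): On the neck's axis, level with the tops of its four thread lugs, 7 mm below the rim. They stand out to 24.5 mm from the axis, 90 degrees apart; each spans 51 degrees, level on top, a ramp beneath falling 4 mm clockwise, and ends clockwise in an 8 degree stop, 2.5 mm higher. Then a 31 degree gap: 12 degrees of play for a cap lug. Their heading changes and is not measured: feel it.
- neck_foot (a point): Foot of the neck on the tank's top, 33 mm below the rim. Height of the cap's foot above it: 28.5 mm on the stops, 26 on the thread lugs, about 17 dropped into the gaps (resting on the sprung plate), 14 screwed home. On the lugs, clockwise is blocked; at most 80 degrees anticlockwise finds the gaps. A fall of only 2.5 mm is a stop's edge.
- tank: Fixed grey coolant tank, 240 x 260 x 130 mm on a 250 x 270 mm foot; origin under its centre on the bench, z up; neck axis at x -30, y -50 mm. The neck does not turn. Once dropped, the cap screws home in 50 to 65 degrees clockwise against an 8 N spring to hard stops and stays. Cap and neck must not press on each other with over 80 N in all (about 1.2 N m at the stops).
- hammer: Bystander: a hammer lying on the bench, about 260 mm long.
- offcut: Bystander: a 140 mm long steel angle, 50 mm high.
- clamp: Bystander: a C-clamp lying flat, about 165 x 97 mm, 22 mm high.
- discs: Bystander: a stack of four 115 mm grinding discs, 12 mm high.
Mind the look-alikes: they are no part of the job. Several things look just like the part that bears cap_mid: the one meant starts nearest to the robot's base.

How it is judged:
By the outcome, as a careful person would: the job done as asked, in the order asked, and still so for the second after the job is handed in, with the robot touching nothing.
It also fails if it takes over 58 s, if anything falls off the work surface, if the arm or the gripper's body presses on something with over 40 N, if the wrist force passes 120 N, or if a joint passes its speed limit or range.

### The arm

A 6-joint arm with a two-finger parallel gripper is mounted at the origin on the work surface. World frame = base frame: x ahead of the robot, y to its left, z up, the work surface at z = 0. Lengths are in m, angles in degrees, forces in N, time in s.
With the tool pointing down it reaches from about 0.325 to 0.775 m from the base axis. Payload 5.5 kg.
Tool frame: the origin (TCP) lies at the centre of the arm's flange, where the gripper is bolted on; the fingertips stand 182 mm ahead of it and the grasp point (between the pads) lies 163 mm ahead of it; z points along the fingers, y is the direction in which the jaws open and shut (so a half turn about z gives the same grasp; the last joint's range is limited). The gripper opens to 88 mm and grips with 3 to 60 N. Pads are 20 mm wide; open, the fingers measure 115 mm over their backs; the gripper's body (75 mm by 178 mm) begins 61 mm behind the grasp point.
Start: joints at [-78.134, 5.22, 70.514, -0, 104.267, -3.249], TCP at [0.156, -0.579, 0.405] pointing down, gripper open.
Joint ranges: [-164.24, 164.24], [-49.07, 125.15], [9.68, 141.18], [-86.29, 266.29], [3.28, 154.24], [-151.56, 151.56]. Speed limits (degrees/s): [147.25, 147.25, 172.46, 180, 180, 180].

### API

Orientations are given as [roll, pitch, yaw] about the fixed x, y, z axes, in that order (R = Rz(yaw) Ry(pitch) Rx(roll)).
In Python, from station import r gives the robot as it stands. The module is installed in compiled form; this text tells all that it offers. Calls block until the motion is done:
- r.reach(position, orientation): joint-space move of the TCP to a pose.
- r.servo_line(position, rotation=None, speed=0.15): straight line of the TCP; rotation=None keeps the orientation; speed is the mean speed in m/s.
- r.move_joints(angles): joint-space move.
- r.let_go() and r.grab(squeeze=None): open the fingers fully, or close them until they stop; squeeze is the grip in N (None keeps the last).
- r.wait(seconds).
- r.inverse_kinematics(position, orientation): joint angles nearest the present ones, or None.
- r.sense(): the state.
- r.snapshot(name): name is "side" or "top" or "wrist"; returns a dict with "frame" (420x560x3 uint8, red, green, blue), "fx", "fy", "cx", "cy" (pixels), "dist_coeffs" ([k1, k2, p1, p2, k3] as OpenCV has them; the pictures are not rectified), "R" (3x3) and "t" (3): a world point X has camera coordinates R X + t. Camera axes: x right, y down, z forward; pixel columns grow to the right and rows downward; lengths in m; the calibration is good to about 2 mm. A picture is of the moment at which its call begins. There is no depth.
A pose or a line that the arm cannot do raises r.IKError and nothing moves.
- r.hand_in(): hands the job in, once; it reports no verdict.
The state is a dict: "clock": time; "joints": joint angles; "joint_vel": joint speeds; "joint_torque": joint torques, N m; "tcp_pos": TCP position; "orientation": TCP orientation; "contact_force": force on the tool from outside, world axes, zero at the start; "torque": the same for the moment, N m; "opening": finger opening in m.
Only numpy, scipy, OpenCV 4.12 (cv2) and the standard library are available. Lean on these libraries where they do the work, as an engineer would, in place of code of your own. Each camera call takes 0.05 s, during which the arm holds its last target.

## Working session

There is one attempt and no reset: what is moved stays moved. The work goes in short steps, each a Python script; the robot and the scene stay as the last script left them, time stands still between calls to the robot, and variables do not carry over. Pictures are saved under pics/ and viewed, and the job is handed in when it is done.

```bash
ls; mkdir -p pics
cat > h.py <<'E'
import numpy as np, cv2, pickle
from station import r
def snap(n,f):
    s=r.snapshot(n); pickle.dump(s,open('pics/'+f+'.pkl','wb'))
    cv2.imwrite('pics/'+f+'.png',s['frame'][:,:,::-1]); return s
def crop(f,u0,v0,u1,v1,k,out):
    im=cv2.imread('pics/'+f+'.png')[v0:v1,u0:u1]
    cv2.imwrite('pics/'+out+'.png',cv2.resize(im,None,fx=k,fy=k,interpolation=cv2.INTER_CUBIC))
def load(f): return pickle.load(open('pics/'+f+'.pkl','rb'))
def K(s): return np.array([[s['fx'],0,s['cx']],[0,s['fy'],s['cy']],[0,0,1.]])
def ray(s,uv):
    p=cv2.undistortPoints(np.array([[uv]],float),K(s),np.array(s['dist_coeffs'],float))[0,0]
    R=np.array(s['R']);t=np.array(s['t'])
    return -R.T@t, R.T@np.array([p[0],p[1],1])
def atz(s,uv,z):
    c,d=ray(s,uv); return c+d*(z-c[2])/d[2]
def proj(s,X):
    X=np.atleast_2d(np.array(X,float))
    return cv2.projectPoints(X,cv2.Rodrigues(np.array(s['R'],float))[0],np.array(s['t'],float),K(s),np.array(s['dist_coeffs'],float))[0][:,0]
E
python3 - <<'E'
from h import *
for n in('side','top','wrist'):
    s=snap(n,n+'0'); c=-np.array(s['R']).T@np.array(s['t']); print(n,c,s['fx'])
print(r.sense())
E
```

```text
pics
side [0.23822596 0.60547776 1.01690248] 471.95351146192087
top [ 0.2994283 -0.0544466  1.4030413] 532.9200224792833
wrist [ 0.23413313 -0.55918052  0.3848449 ] 307.23112925556876
{'clock': 0.15, 'joints': array([-7.81350764e+01,  5.25143525e+00,  7.05666244e+01,  1.05181879e-04,
        1.04267114e+02, -3.24982739e+00]), 'joint_vel': array([ 0.01360226, -0.07629229, -0.3037871 , -0.03427289,  0.05842466,
        0.01307893]), 'joint_torque': array([ 1.51984663e-03, -4.47045636e+01, -4.06905663e+01,  6.98816869e-02,
        2.74657627e-02, -1.10172709e-04]), 'tcp_pos': array([ 0.15644637, -0.57928328,  0.40377901]), 'orientation': array([-1.79914969e+02, -4.93026692e-03,  1.51147732e+01]), 'contact_force': array([-0.06969824, -0.11936564,  0.48358861]), 'torque': array([-0.02466157, -0.001016  ,  0.02211507]), 'opening': 0.08772323074007106}
```

View pics/top0.png

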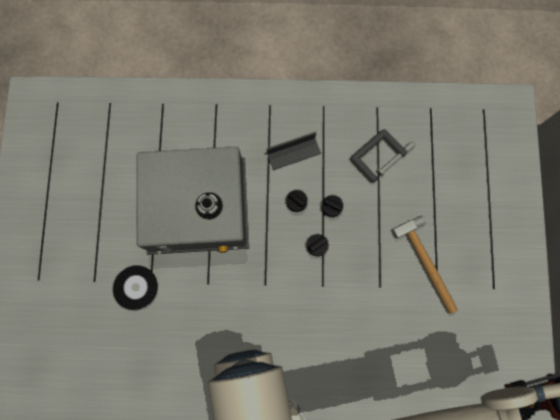

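View pics/side0.png

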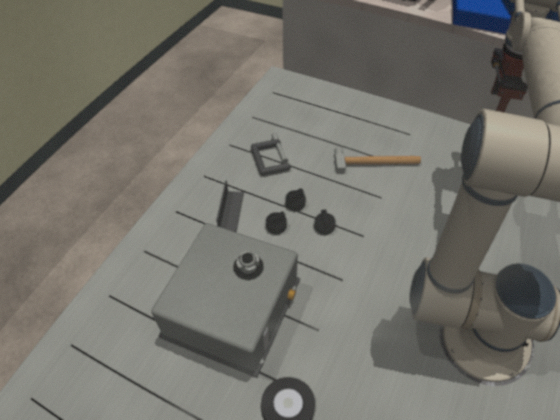

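View pics/wrist0.png

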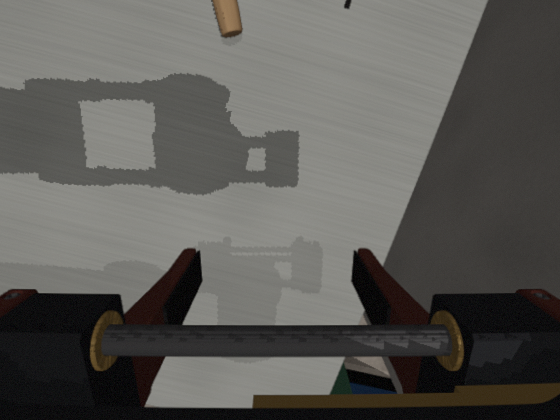

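Top view candidates for the cap are (297,200), (332,206) and (318,245). In the side view they are at about (276,222), (296,200) and (325,222). Next I compute their base distances and enlarge the crops.

Run:
```python
from h import *
s=load('top0')
for uv in((297,200),(332,206),(318,245)):
    p=atz(s,uv,.035); print(uv,p,np.hypot(*p[:2]))
print('neck',atz(s,(209,205),.163))
crop('top0',275,180,345,265,7,'c1'); crop('top0',130,140,255,255,6,'c2'); 
crop('side0',255,180,345,245,8,'c3');crop('side0',220,235,300,295,8,'c4')
```

```text
(297, 200) [ 0.59173285 -0.07964215  0.035     ] 0.5970683692314133
(332, 206) [ 0.57744723 -0.17154385  0.035     ] 0.602389073869254
(318, 245) [ 0.47401587 -0.13565169  0.035     ] 0.4930440411942751
neck [0.54820348 0.13166054 0.163     ]
```

View pics/c1.png

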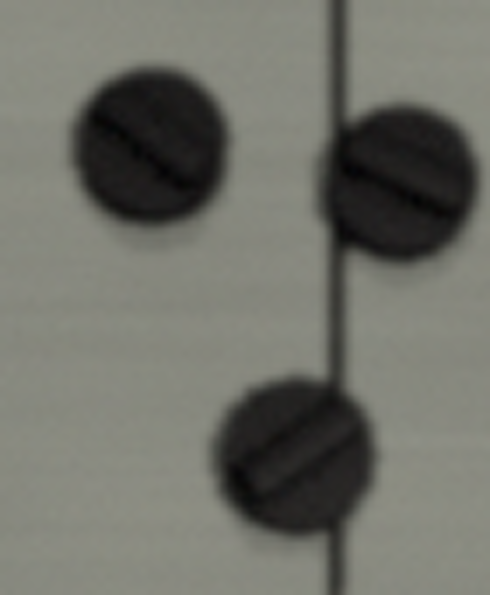

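View pics/c2.png

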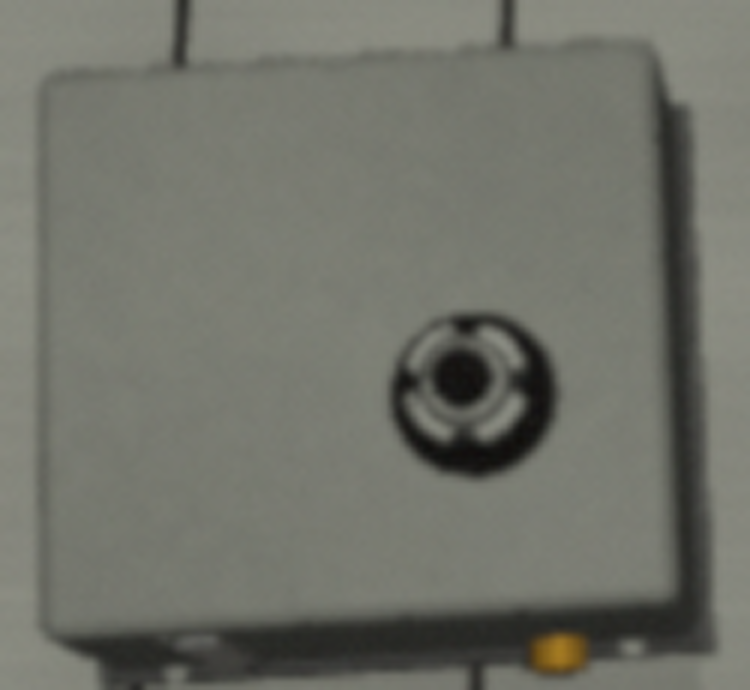

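View pics/c3.png

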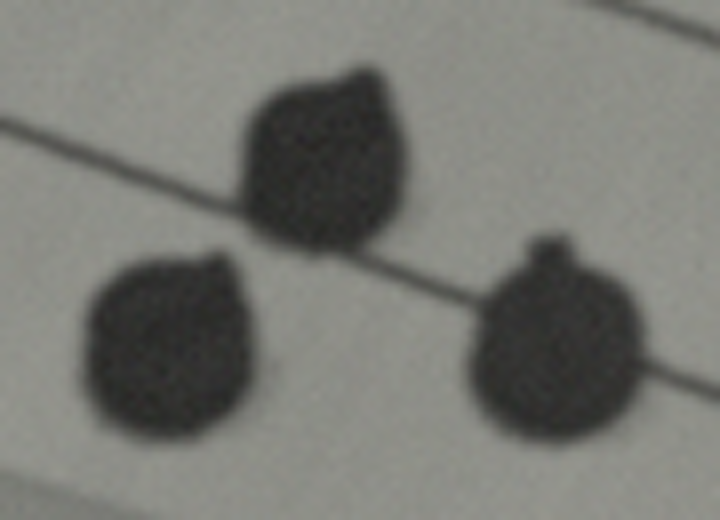

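View pics/c4.png

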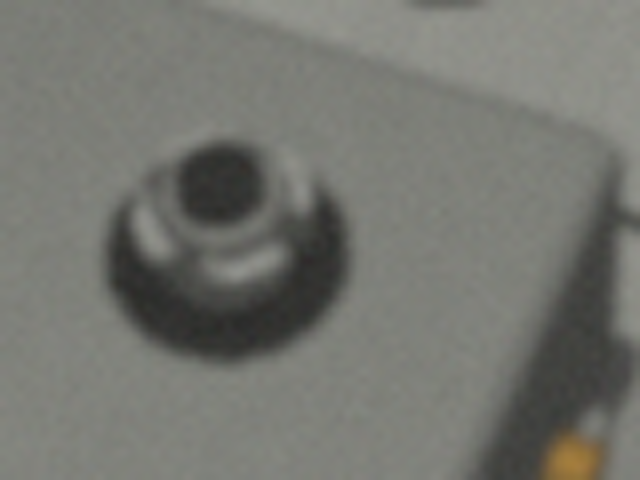

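The cap nearest the base is clearly the one at top (318,245): 0.493 m against 0.597 and 0.602. Its bar runs at about -56°/124°. The crop of the neck shows thread gaps near 12, 3, 6 and 9 o'clock. I'll look from close up with the wrist camera.

Run:
```python
from h import *
s=load('wrist0'); R=np.array(s['R']); print('fwd',R[2],'right',R[0])
st=r.sense()
# camera in tool frame
from scipy.spatial.transform import Rotation as Ro
T=Ro.from_euler('xyz',st['orientation'],degrees=True).as_matrix()
c=-R.T@np.array(s['t']); ct=T.T@(c-st['tcp_pos']); print(ct, T.T@R[2])
f=T.T@R[2]
T2=Ro.from_euler('xyz',[180,0,124],degrees=True).as_matrix()
# place optical axis on cap, tcp z=.33
z=.33; cw=T2@ct; fw=T2@f; k=(z+cw[2]-.035)/-fw[2]
off=cw+k*fw; p=np.array([.474-off[0],-.136-off[1],z]); print(p)
print(r.inverse_kinematics(p,[180,0,124]))
r.reach(p,[180,0,124]); print(r.sense()['clock'])
s=snap('wrist','w1'); print(r.sense()['tcp_pos'])
```

```text
fwd [-0.28141189 -0.07348527 -0.95676918] right [ 0.26142356 -0.96522024 -0.00275743]
[0.08023946 0.00087789 0.01893973] [-0.29092043 -0.00101617  0.95674671]
[ 0.47144464 -0.13325711  0.33      ]
[-19.76282152 -12.0189736   94.63187569   0.          97.38709791
 -53.76282152]
2.1333
[ 0.47137937 -0.13405173  0.33015314]
```

View pics/w1.png

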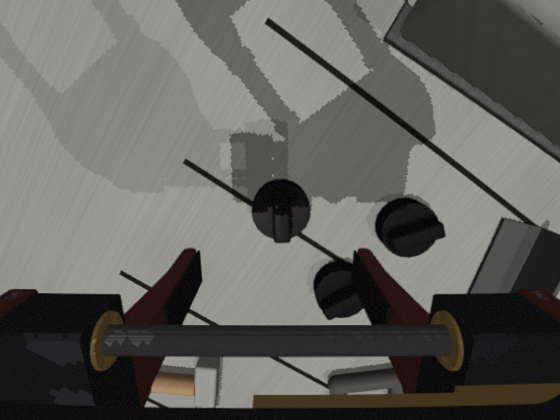

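Run:
```python
from h import *
crop('w1',240,165,325,255,8,'c5')
s=load('w1')
# overlay prediction for cap center estimate
im=cv2.imread('pics/w1.png')
t=load('top0')
```

```text
(no output)
```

View pics/c5.png

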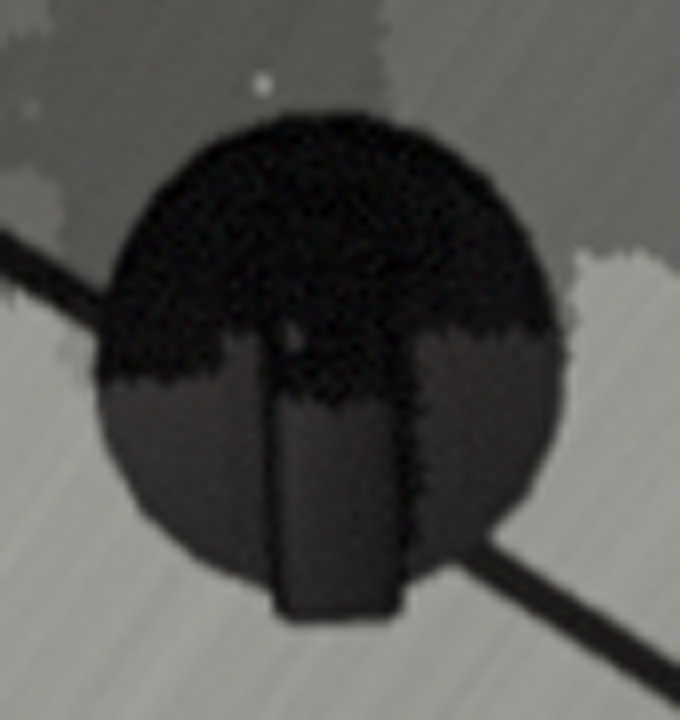

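```bash
cat >> h.py <<'E'
def cap_pts(x,y,yaw,z0=0):
    a=np.linspace(0,2*np.pi,180)
    lo=np.c_[.029*np.cos(a),.029*np.sin(a),0*a]; hi=lo+[0,0,.025]
    bt=np.array([[sx*.025,sy*.008,.045] for sx,sy in((1,1),(1,-1),(-1,-1),(-1,1))])
    c,si=np.cos(np.radians(yaw)),np.sin(np.radians(yaw)); M=np.array([[c,-si,0],[si,c,0],[0,0,1]])
    o=np.array([x,y,z0]); return lo@M.T+o,hi@M.T+o,bt@M.T+o
E
python3 - <<'E'
from h import *
from scipy.optimize import least_squares
s=load('w1')
def feat(p):
    lo,hi,bt=[proj(s,q) for q in cap_pts(*p)]
    sk=np.vstack([lo,hi]); 
    b=bt[np.argsort(bt[:,1])[-2:]]; b=b[np.argsort(b[:,0])]
    return np.r_[sk[:,0].min(),sk[:,0].max(),sk[:,1].min(),b[0,0],b[1,0],b[:,1].mean()]
obs=np.array([252.25,310.4,179.2,274,290.6,242.5])
q=least_squares(lambda p:feat(p)-obs,[.474,-.136,124.],x_scale=[.01,.01,5])
print(q.x,feat(q.x)-obs)
for f,z in(('w1',8),('top0',7),('side0',8)):
    im=cv2.imread(f'pics/{f}.png'); im=cv2.resize(im,None,fx=6,fy=6,interpolation=cv2.INTER_CUBIC)
    P=[proj(load(f),g) for g in cap_pts(*q.x)]
    for g,c in zip(P,((0,255,0),(0,255,255),(0,0,255))): cv2.polylines(im,[np.int32((g+.5)*6)],True,c,1)
    u,v=np.int32(P[1].mean(0)*6); cv2.imwrite(f'pics/ov_{f}.png',im[v-200:v+200,u-200:u+200])
cv2.imwrite('pics/ov.png',np.hstack([cv2.resize(cv2.imread(f'pics/ov_{f}.png'),(266,266)) for f in('w1','top0','side0')]))
E
```

```text
[  0.47801589  -0.13513446 125.61960517] [-0.79752317  0.78587131 -1.2601012  -0.27005079  0.28203548  1.27717069]
```

View pics/ov.png

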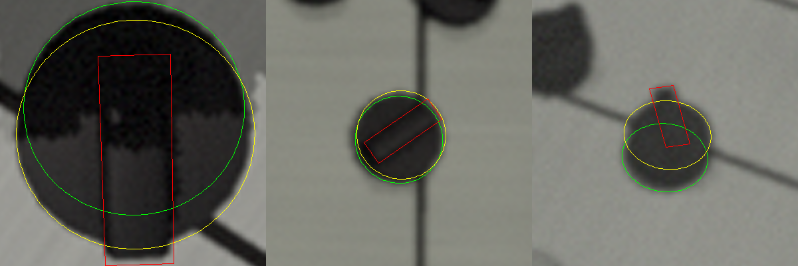

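Run:
```python
from h import *
r.reach([.546,.133,.458],[180,0,124]); r.wait(.2)
s=snap('wrist','w2'); st=r.sense(); print(st['clock'],st['tcp_pos'],st['orientation'])
crop('w2',215,150,345,250,6,'c6')
```

```text
3.6 [0.54608614 0.13197687 0.45761259] [-1.79964820e+02 -9.03729878e-03  1.23904582e+02]
```

View pics/w2.png

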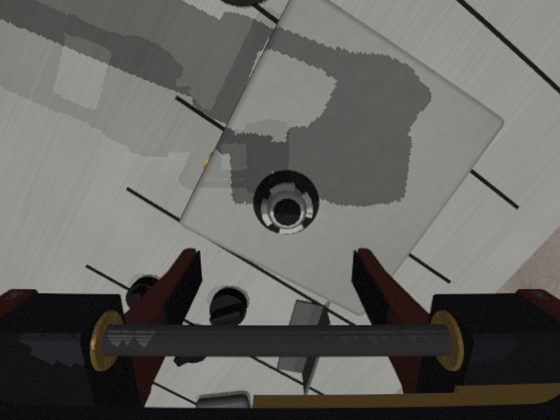

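View pics/c6.png

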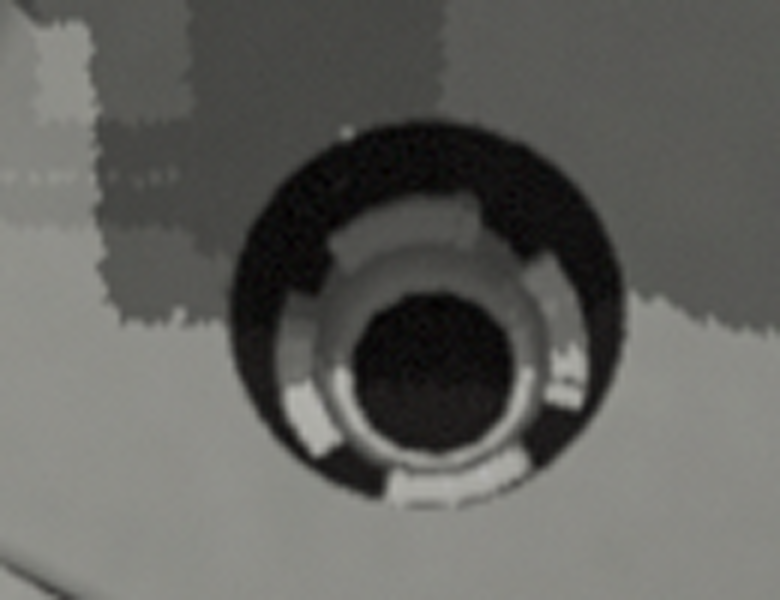

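Run:
```python
from h import *
s=load('w2')
P=lambda u,v:(215+u/6-.4,150+v/6-.4)
n=atz(s,P(433.5,370),.168); print('plate',n)
rr=[atz(s,P(u,v),.168) for u,v in((353,370),(514,370),(433,290),(433,450))]; print([round(np.hypot(*(q-n)[:2])*1e3,1) for q in rr])
for u,v in((330,240),(478,200),(543,253),(582,408),(527,465),(388,500),(322,455),(288,297)):
    q=atz(s,P(u,v),.156)-n; print(u,v,np.hypot(*q[:2])*1e3,np.degrees(np.arctan2(q[1],q[0])))
t=load('top0'); print('top plate',atz(t,(130+462/6-.4,140+378/6-.4),.168))
sd=load('side0'); print('side plate',atz(sd,(220+220/8-.4,235+183/8-.4),.168))
```

```text
plate [0.55344003 0.13779368 0.168     ]
[np.float64(12.3), np.float64(12.3), np.float64(12.6), np.float64(12.9)]
330 240 23.828301684508954 166.02203272645252
478 200 25.042144362471408 107.55550543047423
543 253 23.371790207169074 75.86794201826869
582 408 26.242650075884267 11.976576454102277
527 465 25.054652802203865 -17.152712446845477
388 500 26.421155652594226 -70.94910400563906
322 455 24.949444590729787 -100.57900833520475
288 297 24.203046310775044 -166.66537801520315
top plate [0.55289073 0.13688354 0.168     ]
side plate [0.55280824 0.13619096 0.168     ]
```

Wrist, top and side views put the neck at about (0.553, 0.137), agreeing within 1–2 mm. The gaps appear to be at about 1° modulo 90. Grasping now.

Run:
```python
from h import *
def p(m=''):
    st=r.sense(); print(m,st['clock'],st['tcp_pos'].round(4),st['orientation'].round(2),st['contact_force'].round(2),st['torque'].round(3),round(st['opening'],4))
r.reach([.4774,-.1347,.27],[180,0,125]); p('above')
r.servo_line([.4774,-.1347,.2095],speed=.08); r.wait(.15); p('down')
r.grab(25); r.wait(.1); p('grab')
snap('wrist','w3')
```

```text
above 4.8667 [ 0.478  -0.1342  0.2712] [1.7992e+02 8.0000e-02 1.2504e+02] [-0.01  1.42  0.71] [-0.029 -0.14   0.021] 0.088
down 5.925 [ 0.4776 -0.1348  0.2103] [1.7996e+02 6.0000e-02 1.2500e+02] [0.06 0.13 0.13] [-0.027 -0.221 -0.01 ] 0.0879
grab 7.125 [ 0.4774 -0.1347  0.2095] [-180.   -0.  125.] [-0.19  0.15  0.32] [-0.024 -0.099  0.018] 0.0155
```

View pics/w3.png

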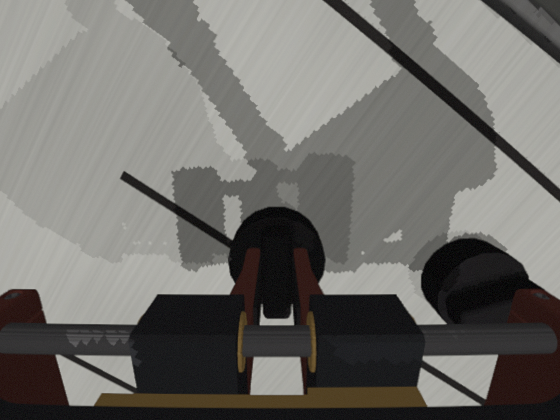

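```bash
cat >> h.py <<'E'
def p(m=''):
    st=r.sense(); print(m,round(st['clock'],2),st['tcp_pos'].round(4),st['orientation'].round(2),'F',st['contact_force'].round(2),'T',st['torque'].round(3),round(st['opening'],4)); return st
E
python3 - <<'E'
from h import *
r.servo_line([.4774,-.1347,.40],speed=.2); p('lift')
r.reach([.553,.137,.40],[180,0,96]); r.wait(.3); p('over')
snap('wrist','w4'); snap('side','s4'); snap('top','t4')
crop('w4',200,150,380,285,4,'c7');crop('s4',210,210,310,285,7,'c8')
E
```

```text
lift 8.28 [ 0.4774 -0.1347  0.3984] [-1.7992e+02 -1.2000e-01  1.2500e+02] F [-0.27 -0.06 -1.12] T [-0.025 -0.081  0.036] 0.0155
over 9.67 [0.5531 0.1361 0.4002] [179.98   0.    95.93] F [ 0.19 -0.38 -1.42] T [-0.053 -0.084 -0.023] 0.016
```

View pics/c7.png

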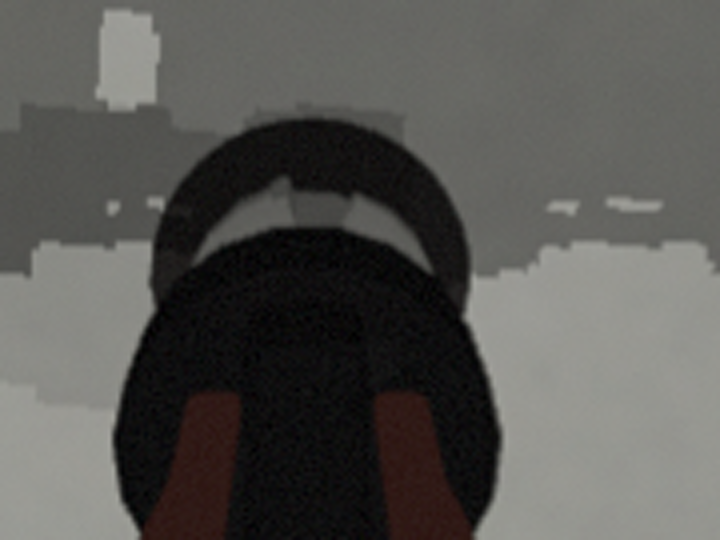

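View pics/c8.png

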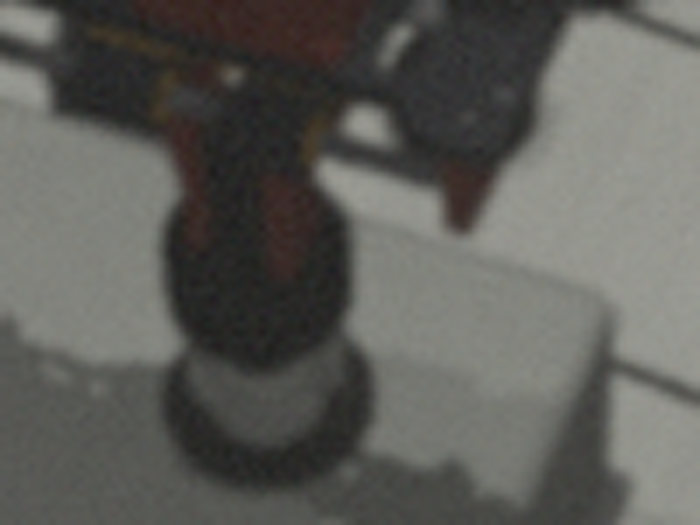

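Run:
```python
from h import *
st=p()
for f,k,u0,v0 in(('s4',7,210,210),('w4',4,200,150)):
    s=load(f); im=cv2.imread('pics/c8.png' if f=='s4' else 'pics/c7.png')
    a=np.linspace(0,6.28,90)
    def circ(x,y,z,rd,c): cv2.polylines(im,[np.int32((proj(s,np.c_[x+rd*np.cos(a),y+rd*np.sin(a),0*a+z])-[u0,v0]+.5)*k)],True,c,1)
    x,y,z=.5531,.1361,.4002-.2095
    circ(x,y,z,.029,(0,255,0)); circ(x,y,z+.025,.029,(0,255,255))
    circ(.553,.137,.130,.0325,(0,0,255))
    cv2.imwrite('pics/o'+f+'.png',im)
```

```text
9.82 [0.553  0.1366 0.4001] [179.99   0.    95.97] F [-0.27 -0.32 -1.56] T [-0.06  -0.064 -0.014] 0.0157
```

View pics/os4.png

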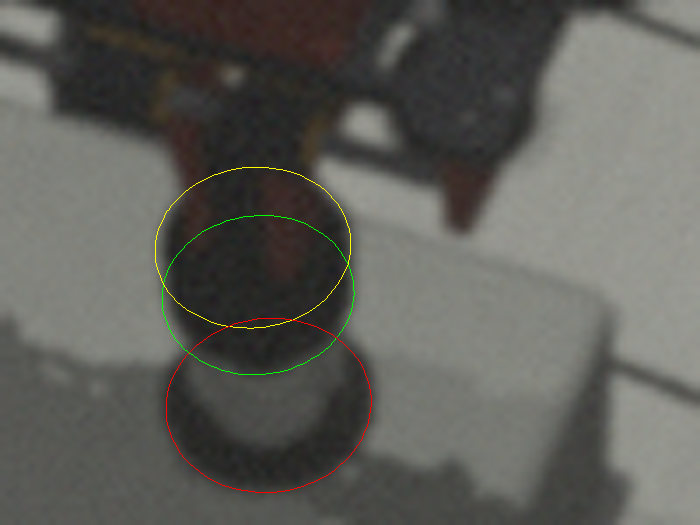

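View pics/ow4.png

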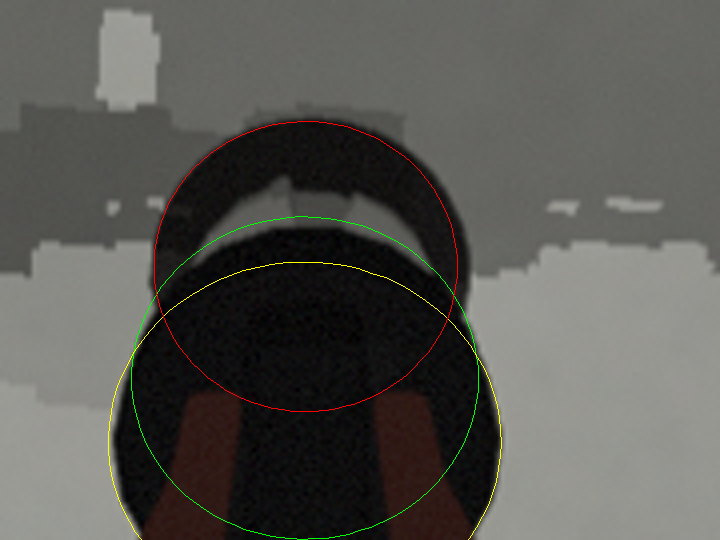

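```bash
cat >> h.py <<'E'
N=np.array([.553,.137])
def pose(z,yaw,off=(0,0),speed=.05,e=.0012):
    a=np.radians(yaw)
    r.servo_line([N[0]+off[0]+e*np.cos(a),N[1]+off[1]+e*np.sin(a),z],[180,0,yaw],speed=speed)
E
python3 - <<'E'
from h import *
pose(.372,96,speed=.06); r.wait(.25); st=p('.372'); f0=st['contact_force']
z=.372
while z>.3625:
    z-=.001; pose(z,96,speed=.02); r.wait(.05); st=p(round(z,4)); d=st['contact_force']-f0
    if d[2]>3 or np.hypot(d[0],d[1])>4: break
E
```

```text
.372 10.68 [0.5529 0.1382 0.3725] [179.95  -0.    96.  ] F [-0.39  0.14 -2.22] T [-0.091 -0.136 -0.02 ] 0.0162
0.371 10.98 [0.5529 0.1382 0.371 ] [-180.    0.   96.] F [ 0.45 -0.04 -0.72] T [-0.011 -0.061 -0.004] 0.0158
0.37 11.28 [0.5529 0.1382 0.3699] [-179.99    0.     96.  ] F [-0.18  0.84 -2.14] T [-0.092 -0.061  0.024] 0.0155
0.369 11.58 [0.5529 0.1382 0.3689] [-180.    0.   96.] F [-0.44 -0.38 -1.72] T [-0.078 -0.09   0.016] 0.0161
0.368 11.88 [0.5529 0.1382 0.3679] [-179.99    0.     96.  ] F [ 0.5  -0.56 -1.73] T [ 0.019 -0.118 -0.018] 0.0159
0.367 12.18 [0.5529 0.1382 0.367 ] [-179.99   -0.     96.  ] F [-0.19  0.54 -1.86] T [-0.003 -0.086  0.033] 0.0156
0.366 12.48 [0.5529 0.1382 0.366 ] [-180.    0.   96.] F [-0.08  0.1  -1.56] T [-0.077 -0.134 -0.057] 0.0156
0.365 12.78 [0.5529 0.1382 0.3655] [ 1.7996e+02 -1.0000e-02  9.6000e+01] F [-0.16 -0.13  0.84] T [-0.056 -0.065  0.017] 0.016
```

Run:
```python
from h import *
y=96; z=.365
f0=np.array([-.1,0,-1.7])
while y<178:
    y+=4; pose(z,y,speed=.02); st=p(y); d=st['contact_force']-f0
    if abs(st['torque'][2])>.25 or d[2]>9 or np.hypot(d[0],d[1])>6: print('stop');break
    if d[2]<.8 and st['tcp_pos'][2]<.3652: print('free'); break
```

```text
100 13.03 [0.5528 0.1382 0.3655] [1.7995e+02 1.0000e-02 9.9910e+01] F [ 0.06 -0.58  2.96] T [-0.12  -0.082  0.063] 0.0161
104 13.28 [0.5527 0.138  0.3655] [1.7995e+02 2.0000e-02 1.0383e+02] F [-0.66 -1.37  2.31] T [-0.267 -0.111  0.075] 0.0155
108 13.53 [0.5527 0.138  0.3655] [1.7996e+02 3.0000e-02 1.0780e+02] F [ 0.22 -1.4   4.68] T [-0.384 -0.079  0.122] 0.0158
112 13.78 [0.5526 0.138  0.3654] [1.7996e+02 3.0000e-02 1.1180e+02] F [ 0.68 -3.17  4.98] T [-0.536 -0.056  0.186] 0.0158
116 14.03 [0.5525 0.138  0.3654] [1.7996e+02 3.0000e-02 1.1581e+02] F [-0.04 -1.03  4.91] T [-0.492 -0.003  0.199] 0.0156
120 14.28 [0.5525 0.138  0.3654] [1.7995e+02 2.0000e-02 1.1982e+02] F [ 0.82 -1.39  3.79] T [-0.399 -0.105  0.045] 0.0158
124 14.53 [0.5524 0.1381 0.3654] [1.7994e+02 2.0000e-02 1.2378e+02] F [-0.13 -1.54  4.84] T [-0.384 -0.224  0.092] 0.0158
128 14.78 [0.5523 0.1381 0.3653] [1.7994e+02 1.0000e-02 1.2774e+02] F [ 1.41 -0.46  4.56] T [-0.176 -0.252  0.025] 0.0158
132 15.03 [0.5523 0.1381 0.3651] [179.95   0.   131.75] F [0.05 0.21 4.45] T [-0.112 -0.409  0.05 ] 0.0158
136 15.28 [0.5523 0.1379 0.3649] [179.97   0.   135.77] F [2.22 0.14 2.73] T [-0.161 -0.545 -0.016] 0.0159
140 15.53 [0.5525 0.1377 0.3646] [1.7997e+02 4.0000e-02 1.3978e+02] F [ 5.74 -1.38  1.  ] T [-0.173 -1.253 -0.068] 0.0158
144 15.78 [0.5526 0.1374 0.3646] [1.7995e+02 9.0000e-02 1.4374e+02] F [ 5.78 -1.67  0.41] T [-0.138 -1.467 -0.529] 0.016
stop
```

Run:
```python
from h import *
pose(.365,138,speed=.02); r.wait(.1); p('138')
pose(.365,137,off=(.0010,0),speed=.02); r.wait(.1); p('137 x+1')
```

```text
138 16.14 [0.5524 0.1376 0.3643] [-1.7998e+02  3.0000e-02  1.3782e+02] F [ 4.9  -1.75  0.1 ] T [-0.331 -1.245 -0.043] 0.0162
137 x+1 16.49 [0.5531 0.1377 0.3642] [-1.7992e+02 -4.0000e-02  1.3696e+02] F [ 2.49 -2.29 -1.91] T [-0.429 -0.588 -0.027] 0.0157
```

Run:
```python
from h import *
o=[.0018,-.0008]; pose(.364,137,off=o,speed=.02); r.wait(.1); p('shift')
z=.364
while z>.3555:
    z-=.001; pose(z,137,off=o,speed=.02); r.wait(.05); st=p(round(z,4)); F=st['contact_force']
    if F[2]>4 or np.hypot(F[0],F[1])>7: break
```

```text
shift 16.84 [0.5537 0.1372 0.3637] [-1.7997e+02 -6.0000e-02  1.3702e+02] F [ 0.47 -0.63 -0.81] T [-0.003 -0.184  0.034] 0.0158
0.363 17.14 [0.5539 0.1371 0.363 ] [-1.8000e+02 -1.0000e-02  1.3701e+02] F [-0.75 -0.66 -1.8 ] T [ 0.005 -0.12   0.02 ] 0.0157
0.362 17.44 [0.5539 0.137  0.362 ] [-180.   -0.  137.] F [ 0.05 -0.15 -1.71] T [ 0.005 -0.096 -0.058] 0.0157
0.361 17.74 [0.5539 0.137  0.3609] [-179.99   -0.    137.  ] F [-0.27  0.09 -2.48] T [-0.045 -0.14   0.024] 0.0159
0.36 18.04 [0.5539 0.137  0.3599] [-1.7999e+02 -1.0000e-02  1.3700e+02] F [-0.09  0.12 -1.49] T [-0.018 -0.189  0.021] 0.016
0.359 18.34 [0.5539 0.137  0.3589] [-179.99   -0.    137.  ] F [ 0.07  1.46 -1.94] T [ 0.    -0.089 -0.02 ] 0.0161
0.358 18.64 [0.5539 0.137  0.3579] [-179.99   -0.    137.  ] F [ 0.41 -0.17 -1.88] T [ 0.02  -0.116 -0.023] 0.0157
0.357 18.94 [0.5539 0.137  0.3569] [-180.   -0.  137.] F [-0.05  0.41 -0.97] T [-0.004 -0.15   0.049] 0.016
0.356 19.24 [0.5539 0.137  0.3563] [1.7998e+02 2.0000e-02 1.3700e+02] F [-0.36 -0.38 -0.01] T [-0.026 -0.144 -0.052] 0.0158
0.355 19.54 [0.5539 0.137  0.3554] [1.7997e+02 2.0000e-02 1.3700e+02] F [ 0.51 -0.31  1.89] T [-0.042 -0.051 -0.053] 0.0157
```

It dropped into the gaps at about 137° and rests on the sprung plate. Now I screw clockwise while easing off the side forces.

Run:
```python
from h import *
o=np.array([.0018,-.0008]); y=137; z=.3545
while y>66:
    y-=5 if y>90 else 2.5
    z=max(.3534,z-.0001)
    pose(z,y,off=o,speed=.02); st=p(y); F=st['contact_force']; T=st['torque'][2]
    o=o+np.where(abs(F[:2])>1,F[:2],0)*.00015
    if abs(T)>.45 or F[2]>14 or F[2]<-14 or np.hypot(F[0],F[1])>12: print('stop',o); break
```

```text
132 19.79 [0.554  0.1371 0.3549] [1.7996e+02 3.0000e-02 1.3212e+02] F [-0.57 -0.18  2.5 ] T [-0.132 -0.007  0.013] 0.0156
127 20.04 [0.5541 0.1371 0.3547] [1.7997e+02 2.0000e-02 1.2721e+02] F [-0.48 -0.38  3.19] T [-0.192 -0.057 -0.006] 0.0159
122 20.29 [0.5542 0.1372 0.3545] [1.7997e+02 2.0000e-02 1.2225e+02] F [ 0.13 -0.85  3.45] T [-0.128 -0.026 -0.024] 0.0158
117 20.54 [0.5543 0.1372 0.3544] [1.7997e+02 1.0000e-02 1.1727e+02] F [-0.01 -0.2   4.12] T [-0.115  0.012 -0.006] 0.0156
112 20.79 [0.5543 0.1373 0.3542] [179.99   0.   112.28] F [-0.14 -1.48  4.9 ] T [-0.147 -0.    -0.054] 0.0156
107 21.04 [0.5545 0.1372 0.3541] [ 1.7998e+02 -1.0000e-02  1.0729e+02] F [-0.97  0.01  5.14] T [-0.048  0.079 -0.038] 0.0156
102 21.29 [0.5545 0.1372 0.354 ] [180.    -0.   102.28] F [-0.76 -1.61  5.79] T [-0.076  0.105 -0.094] 0.0159
97 21.54 [0.5545 0.137  0.3537] [-1.7997e+02 -1.0000e-02  9.7320e+01] F [-0.99 -1.35  5.4 ] T [-0.008  0.231 -0.054] 0.016
92 21.79 [0.5546 0.1369 0.3535] [-1.7995e+02 -2.0000e-02  9.2320e+01] F [-2.78 -0.02  4.15] T [ 0.045  0.34  -0.081] 0.0158
87 22.04 [0.5544 0.1368 0.3535] [-1.7999e+02 -2.0000e-02  8.7300e+01] F [-1.03  1.16  5.29] T [ 0.056  0.264 -0.082] 0.0157
84.5 22.29 [0.5544 0.1369 0.3535] [179.99  -0.    84.74] F [-0.82 -0.32  5.27] T [-0.048  0.235 -0.079] 0.0155
82.0 22.54 [0.5544 0.1369 0.3535] [-180.      0.     82.25] F [-2.45 -0.1   5.01] T [-0.037  0.27  -0.065] 0.0157
79.5 22.79 [0.5542 0.1369 0.3535] [ 1.7997e+02 -1.0000e-02  7.9710e+01] F [-1.53 -0.23  5.84] T [-0.06   0.087 -0.012] 0.0156
77.0 23.04 [0.5539 0.1369 0.3535] [ 1.7999e+02 -1.0000e-02  7.7210e+01] F [-1.54 -1.05  5.89] T [-0.05   0.21   0.342] 0.0161
74.5 23.29 [0.5538 0.1368 0.3535] [ 1.7998e+02 -1.0000e-02  7.4740e+01] F [-1.06  0.08  5.83] T [-0.025 -0.003  0.725] 0.016
stop [ 0.00024259 -0.00145125]
```

Run:
```python
from h import *
o=[.00024,-.00145]
r.wait(.2); p('at stop')
pose(.3535,76.2,off=o,speed=.02); r.wait(.1); p('eased')
r.let_go(); r.wait(.2); st=p('open')
q=st['tcp_pos']; r.servo_line([q[0],q[1],.43],speed=.12); r.wait(.2); p('up')
r.reach([q[0]-.01,q[1]-.01,.4787],[180,0,124]); r.wait(.3); p()
snap('wrist','w5'); snap('side','s5'); snap('top','t5')
crop('w5',200,140,360,260,5,'c9'); crop('s5',210,210,310,285,7,'c10')
```

```text
at stop 23.49 [0.5538 0.1368 0.3535] [ 1.7998e+02 -2.0000e-02  7.4760e+01] F [-0.65  0.83  4.15] T [0.023 0.043 0.632] 0.0162
eased 23.84 [0.5537 0.1368 0.3535] [ 1.7997e+02 -2.0000e-02  7.6240e+01] F [ 1.72 -0.08  4.02] T [ 0.074 -0.304  0.42 ] 0.0161
open 25.22 [0.5535 0.1367 0.3535] [-180.     0.    76.2] F [ 0.37 -0.77 -0.6 ] T [-0.089 -0.095  0.016] 0.0878
up 26.21 [0.5536 0.1367 0.4289] [-1.799e+02  5.000e-02  7.620e+01] F [ 0.16 -0.45 -0.18] T [-0.03  -0.028  0.011] 0.0881
 27.33 [0.5436 0.1267 0.4783] [-1.7997e+02 -1.0000e-02  1.2398e+02] F [-0.91  0.5  -0.21] T [-0.067 -0.13   0.008] 0.088
```

View pics/c9.png

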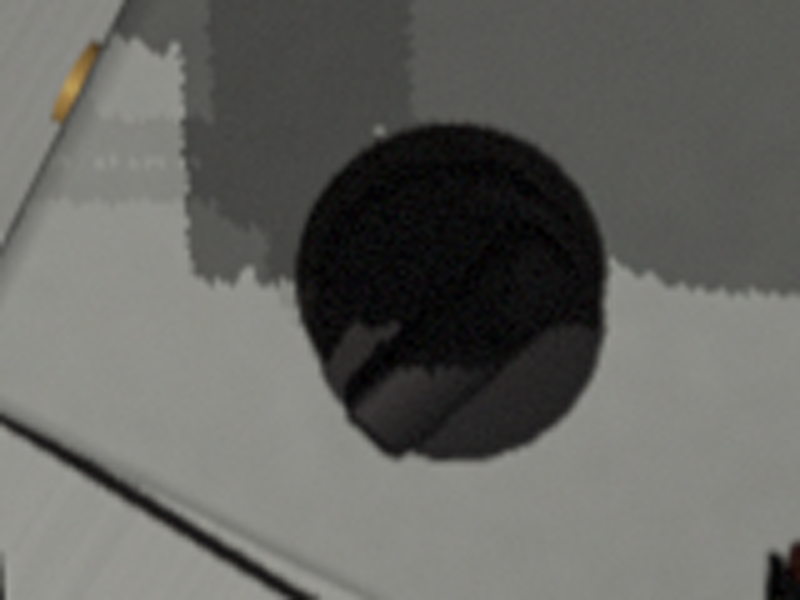

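View pics/c10.png

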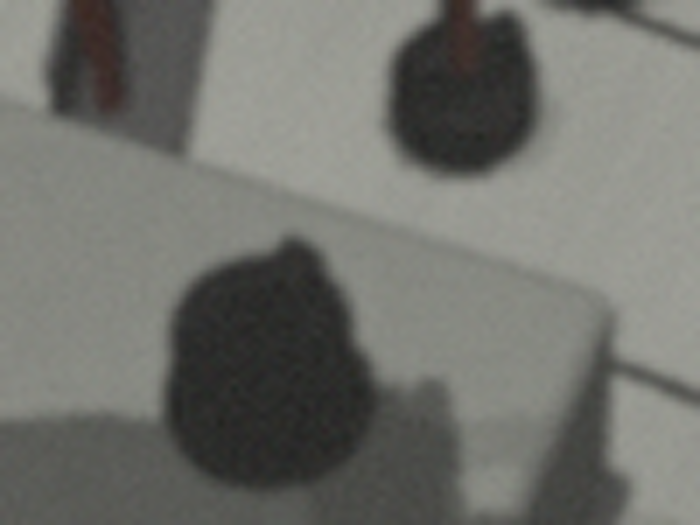

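In `c9` the bar runs from about (415,450) to (565,330), which is a heading of about 75°, matching the yaw at the stop. The side view shows the cap sitting level at the home height on the neck.

Run:
```python
from h import *
print(r.hand_in());
```

```text
the job is handed in; nothing more can be done
None
```

View pics/t5.png

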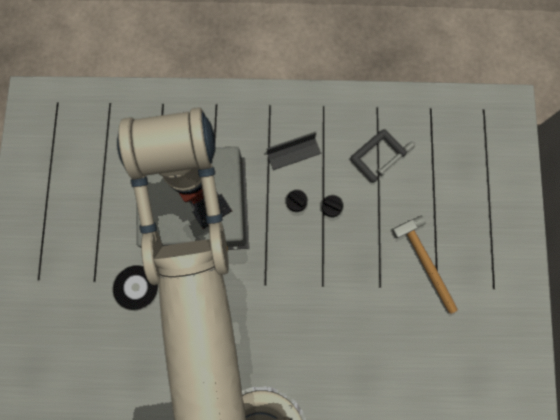

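The cap is back on the neck, screwed down to the stop and released, and the job was handed in at about 27 s; no verdict was reported.

- **Placing:** I picked the cap nearest the base, at top-view pixel (318,245), and set it level on the thread lugs. Contact came at 26 mm above the neck foot, as expected.
- **Finding the gaps:** I turned it anticlockwise by about 40° with roughly 3–7 N of down-force. The turn went slightly past the gap and met the far edge (about 0.5 N m, 6 N sideways). I backed off a few degrees, re-centred by about 1 mm, and it lowered freely by 9 mm onto the sprung plate.
- **Screwing home:** About 60° clockwise brought a firm stop at up to 0.73 N m, at the home height of 14 mm. I eased the torque to about 0.4 N m before opening the fingers.

**Last checks:** the pictures show the cap level on the neck, with its bar at about 75°, close to the 76° gripper heading at release. The gripper was clear of it, and the look-alike caps and bystanders were where they started. In the last top view the arm hides the neck, so seating there rests on the wrist and side views.

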